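Fit the crucible guide on the cooling tray's pins and load a crucible

TASK

Take the blue crucible guide by its white grip and hang it on the cooling tray's two brass pins, feeling for both slots at once and never forcing it, until it lies flat and fully home on the pin blocks; let go of it. Then stand the tallest white crucible upright on the tray in either of the guide's round openings, and leave the two shorter crucibles where they are.

Things in the scene. Friction and masses are not known exactly. Their poses are not given: they have to be found in the camera images.
- tray: Fixed cooling tray: slab 140 (x) x 330 (y) x 14 mm high, black top, aluminium rim. Origin at the centre of its underside, z up, top at z = 14 mm. On it stand two steel pin blocks (50 x 22 x 8 mm) with upright brass pins, 194 mm apart along y, at x = 0. Block tops at z = 22, pin tops at z = 38. More than 45 N, even for a moment, between the guide and tray, blocks or pins counts as forcing.
- pin_mark (a point): Tray point x = y = 0, z = 22 mm (block tops). The MIDDLE OF THE PIN PAIR IS NOT MEASURED: pins and blocks, clamped as one, stand from 12 mm one side to 12 mm the other of this point along the tray's y, new each time, and do not shift in use. Find them by sight or feel: slide the guide along y, resting lightly on the pin tops, until both pins catch in the slots.
- guide: Crucible guide: blue plate 90 (x) x 260 (y) x 6 mm, 0.2 to 0.4 kg, flat on the table at first. Origin at the centre of its underside, z up; same either way round. A white grip block stands on its centre: 40 (x) x 24 (y) mm, top at z = 48; pinch it across the 24 mm, along y. Home on the pin blocks, its origin is 22 mm above the tray's and up to 14 mm from it along tray y.
- slot_n (a point): Centre of one pin slot, at the plate's underside (guide x = 0, y = -97 mm). The slot goes through: 14 mm along x, 12.5 mm along y. The pins are 10 mm in diameter, flat-topped with a 1 mm chamfer, and rise 16 mm above their blocks.
- slot_p (a point): Centre of the other pin slot, same size, at the plate's underside (guide x = 0, y = +97 mm).
- opening0 (a point): Centre of one round opening of the guide, 54 mm in diameter, at the plate's underside (guide y = -45 mm).
- opening1 (a point): Centre of the other round opening, at the plate's underside (guide y = +45 mm).
- crucible_tall: The tallest white fibre crucible, 62 mm high, rigid, about 40 g: foot 46 mm in diameter up to 18 mm, a waist of 40 mm at 22 mm height, widening from 49 mm at 30 mm height to 53 mm at the rim. Open on top. Origin at the centre of its underside. It starts upright on the table.
- crucible_mid: The middle white crucible, 46 mm high, 45 mm in diameter, upright on the table; origin at the centre of its underside. To be left alone.
- crucible_low: The lowest white crucible, 32 mm high, 48 mm in diameter, upright on the table; origin at the centre of its underside. To be left alone.
Things that resemble listed ones, but are neither listed nor needed, are in the scene too. What is shaped like the crucible_tall but pink or purple is not meant.

How it is judged (in metres and radians):
On the way:
1. the guide hangs on both pins, flat on the pin blocks, and is let go (z of guide in the frame of tray below 0.025 m and angle between guide's own z axis and vertical below 0.04 rad and angle between the y axis of guide and the y axis of tray, either way round below 0.08 rad and x of guide in the frame of tray between -0.006 and 0.006 m and y of guide in the frame of tray between -0.017 and 0.017 m and contact force between the fingers and guide below 0.1 N), for 0.2 s.
At the end, for the whole second after the job is handed in: Guide home on both pins: origin <25 mm above the tray's (22 when home), within 6 mm in x, 17 mm in y; tilt <0.04, yaw error <0.08 rad. Tall crucible on the tray (origin 9 to 19 mm above tray's), tilt <0.08 rad, within 9 mm of an opening's centre. Both released, <0.02 m/s (all of step 1 and z of crucible_tall in the frame of tray between 0.009 and 0.019 m and angle between crucible_tall's own z axis and vertical below 0.08 rad and (horizontal distance between crucible_tall and opening0 below 0.009 m or horizontal distance between crucible_tall and opening1 below 0.009 m) and linear speed of each of guide, crucible_tall below 0.02 m/s); the robot touches nothing.
It fails at once if the guide is forced: more than 45 N between it and the tray or its pins (contact force between guide and tray above 45 N).
It fails at once if a shorter crucible is displaced by more than 15 mm (distance of any of crucible_mid, crucible_low from where it was at the start of the episode above 0.015 m).
It also fails if it takes over 72 s, if anything falls off the work surface, if the arm or the gripper's body presses on something with over 40 N, if the wrist force passes 120 N, or if a joint passes its speed limit or range.

ROBOT

A 6-joint arm with a two-finger parallel gripper is mounted at the origin on the work surface. World frame = base frame: x ahead of the robot, y to its left, z up, the work surface at z = 0. Lengths are in mm, angles in rad, forces in N, time in s.
With the tool pointing down it reaches from about 350 to 975 mm from the base axis. Payload 17.4 kg.
Tool frame: the origin (TCP) lies at the very end of the fingers, on their centre line; the grasp point (between the pads) lies 19 mm behind it; z points along the fingers, y is the line along which they close (so a half turn about z gives the same grasp; the last joint's range is limited). The gripper opens to 85 mm and grips with 20 to 120 N. Pads are 22 mm wide; open, the fingers measure 114 mm over their backs; the gripper's body (76 mm by 85 mm) begins 54 mm behind the grasp point. The pads swing forward as they close: fully open they stand 13 mm farther back than shut.
Start: joints at [-1.253, 0.116, 1.442, -0, 1.584, -0.038], TCP at [235.121, -632.733, 231.303] pointing down, gripper open.
Joint ranges: [-2.83, 2.83], [-0.83, 2.19], [0.07, 2.5], [-1.14, 4.28], [0.01, 3], [-2.97, 2.97]. Speed limits (rad/s): [1.89, 1.89, 2.22, 3.14, 3.14, 3.14].

INTERFACE

Orientations are given as a unit quaternion [w, x, y, z].
In Python, from plant import * gives the robot as it stands.
- The arm moves only by the tool servo_tool, never from a script. Its argument "series" is one flat list of numbers, 7 for each row, row after row: the closure in counts, from 0 (fully open) to 255 (shut), then the shift along the world's x, y, z in m, then the turn, a rotation vector about the world's x, y, z in rad. A call has exactly 8 rows; each row is the pose to reach, as a shift and turn from the pose commanded when the call began; what a row does not reach only later rows make up. A row lasts 1/10 s, in which the tool goes at most 50 mm and 8.59 degrees, less where a joint would pass 70% of its speed; a pose out of reach is approached as far as the arm can. A call with a gripper value outside its range is refused whole. The fingers move at their own pace and stop on an object; the grip force is fixed at half the most. Time passes only in rows, so rows that repeat a pose let the fingers close, or fill a call up. It gives the time, the measured TCP pose, the force, the opening and the grip force at its end, in the units of the state.
- observe(): the state, without advancing time (a new reading comes with each control period).
- grab_frame(name): name is "scene" or "top" or "wrist"; returns a dict with "pixels" (400x640x3 uint8, blue, green, red), "fov_y" (degrees; the focal length in pixels is half the picture's height over the tangent of half this angle, whatever the lens; pixels are square), "cx", "cy" (the principal point, pixels), "rvec" (rotation vector, rad) and "tvec" (3), from world to camera coordinates, as OpenCV has them; the wrist camera has in their place "tool_from_camera" (4x4, takes a point from camera to tool coordinates, whose origin is the TCP and whose axes are the flange's). Camera axes: x right, y down, z forward; pixel columns grow to the right and rows downward; lengths in mm; the calibration is good to about 2 mm. A picture is of the moment at which its call begins: read the wrist's pose just before it. There is no depth.
- close_job(): hands the job in; it is judged then, once.
The state is a dict: "time_s": time; "q": joint angles; "qvel": joint speeds; "joint_torque": joint torques, N m; "tcp_pos": TCP position; "tool_rot": TCP orientation; "ft_force": force on the tool from outside, world axes, zero at the start; "torque": the same for the moment, N m; "grip_width": finger opening in mm; "gripper_force": force on a finger pad.
Only numpy, scipy, OpenCV 4.12 (cv2) and the standard library are available. Lean on these libraries where they do the work, as an engineer would, in place of code of your own. Each camera call takes 0.05 s, during which the arm holds its last target. There are 200 camera calls.

## Working session

There is one attempt and no reset: what is moved stays moved. The work goes in short steps, Python scripts to look and compute and a tool call to move; the robot and the scene stay as the last step left them, time stands still between calls to the robot, and variables do not carry over. Pictures are saved under pics/ and viewed, at most 13 in all, crops included, and the job is handed in when it is done.

Besides the shell and the picture viewer there is one more tool, called after ">>>" as name(argument=value, ...) on one line, values as JSON. servo_tool: Moves the arm, as the interface text tells. Its arguments: {"type":"object","properties":{"series":{"type":"array","items":{"type":"number"}}},"required":["series"]}

```bash
mkdir -p pics; cat > h.py <<'E'
from plant import *
import numpy as np, cv2
def f(fr): return 200/np.tan(np.radians(fr["fov_y"])/2)
def ray(fr,uv):
    R=cv2.Rodrigues(np.array(fr["rvec"],float))[0];t=np.array(fr["tvec"],float).ravel()
    d=R.T@np.array([(uv[0]-fr["cx"])/f(fr),(uv[1]-fr["cy"])/f(fr),1]);return -R.T@t,d
def onz(fr,uv,z):
    o,d=ray(fr,uv);return o+d*(z-o[2])/d[2]
E
python3 - <<'E'
from h import *
for n in("top","scene"):
    fr=grab_frame(n);cv2.imwrite(f"pics/{n}0.png",fr["pixels"]);np.save(f"pics/{n}0.npy",fr,allow_pickle=True)
    print(n,{k:v for k,v in fr.items() if k!="pixels"},ray(fr,(320,200)))
print(observe())
E
```

```text
top {'fov_y': 45.72415654463586, 'cx': 326.50192854463705, 'cy': 207.6971277156912, 'rvec': array([ 2.17138232, -2.17943691,  0.13327288]), 'tvec': array([  10.42865746,  489.07271906, 1068.95790503])} (array([ 374.19859121,   27.62640625, 1114.08441339]), array([ 0.12117586, -0.00370548, -0.99285139]))
scene {'fov_y': 53.09379492409317, 'cx': 309.2127061300699, 'cy': 199.40952043352524, 'rvec': array([ 0.94178454,  2.557562  , -0.93588769]), 'tvec': array([ 337.3246816 , -210.9331656 , 1191.01806676])} (array([878.11899159, 477.35741421, 760.15900456]), array([-0.45649192, -0.46433411, -0.75943221]))
{'time_s': 0.1, 'q': array([-1.25276507e+00,  1.16430772e-01,  1.44224678e+00,  3.17757381e-05,
        1.58395737e+00, -3.77727450e-02]), 'qvel': array([-0.00059843, -0.0014404 ,  0.00098328, -0.00195691, -0.00078036,
       -0.00164737]), 'joint_torque': array([ 1.22027741e-03, -7.33665776e+01, -6.33790684e+01,  3.03294917e-05,
        5.30766818e-03,  3.02198271e-05]), 'tcp_pos': array([ 235.09460509, -632.54839596,  230.61086982]), 'tool_rot': array([-5.18246359e-04,  9.84216962e-01,  1.76965252e-01, -5.70567148e-05]), 'ft_force': array([-0.41224665,  0.6739009 ,  0.15468757]), 'torque': array([0.05847948, 0.03033354, 0.01557599]), 'gripper_force': 0.0, 'grip_width': 85.52879147463294}
```

View pics/top0.png

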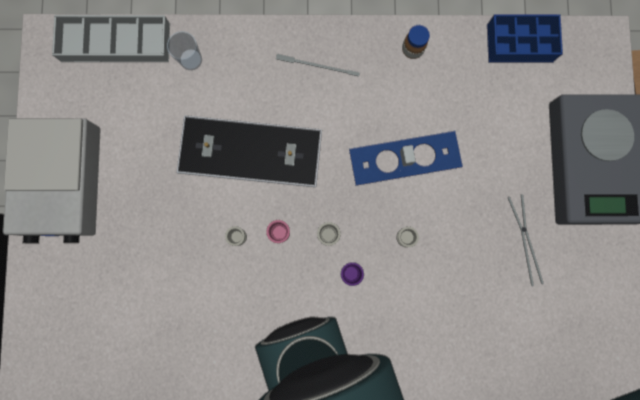

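View pics/scene0.png

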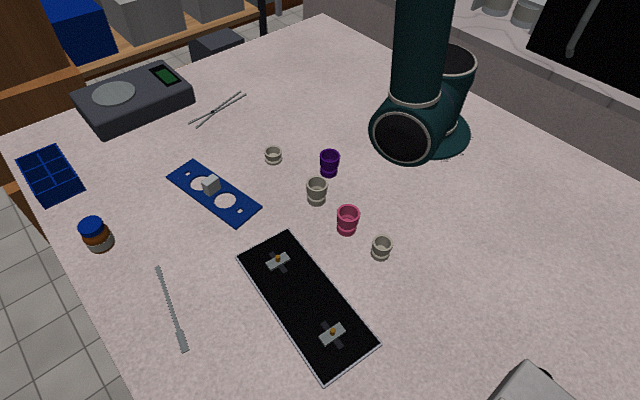

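Top view: black tray centred near (250,150) with pins at about (208,146) and (291,154). The blue guide is near (406,158) with its grip at (409,154). The white crucibles are at (236,236), (329,233) and (407,237), and the pink and purple decoys at (278,231) and (352,273). In the scene view the tall one is at (317,190), the pins at (278,260) and (333,332).

```bash
cat > m.py <<'E'
from h import *
T=np.load("pics/top0.npy",allow_pickle=True).item();S=np.load("pics/scene0.npy",allow_pickle=True).item()
def big(m,box):
    k=np.zeros_like(m);x0,y0,x1,y1=box;k[y0:y1,x0:x1]=m[y0:y1,x0:x1]
    return max(cv2.findContours(k,cv2.RETR_EXTERNAL,cv2.CHAIN_APPROX_NONE)[0],key=cv2.contourArea)
def rect(fr,m,box,z,nm):
    c=big(m,box)[:,0].astype(float)
    P=np.array([onz(fr,p,z)[:2] for p in c]).astype(np.float32)
    (c,wh,a)=cv2.minAreaRect(P);b=cv2.boxPoints((c,wh,a));e=[b[1]-b[0],b[2]-b[1]];e=max(e,key=np.linalg.norm)
    print(nm,np.round(c,1),np.round(wh,1),"long axis deg",round(np.degrees(np.arctan2(e[1],e[0]))%180,2))
for fr,n,bt,bg,pb in((T,"top",(170,105,330,195),(340,120,470,195),[(200,135,218,157),(282,145,300,165)]),(S,"scene",(230,220,390,395),(160,150,270,235),[(270,250,286,270),(324,322,342,342)])):
    hsv=cv2.cvtColor(fr["pixels"],cv2.COLOR_BGR2HSV);g=hsv[...,2]
    rect(fr,((g<60)*255).astype(np.uint8),bt,14,n+" tray")
    rect(fr,cv2.inRange(hsv,(100,120,30),(130,255,255)),bg,6,n+" guide")
    for b in pb:
        m=cv2.inRange(hsv,(8,110,60),(30,255,255));q=np.zeros_like(m);x0,y0,x1,y1=b;q[y0:y1,x0:x1]=m[y0:y1,x0:x1]
        M=cv2.moments(q,True)
        if M["m00"]>0:
            uv=(M["m10"]/M["m00"],M["m01"]/M["m00"]);print(n,"pin",M["m00"],np.round(uv,1),np.round(onz(fr,uv,36),1))
    if n=="top": boxes=[(224,225,250,248),(316,220,344,246),(394,224,420,250)]
    else: boxes=[(368,232,396,264),(303,174,330,208),(262,143,286,168)]
    for b in boxes:
        x0,y0,x1,y1=b;cr=fr["pixels"][y0:y1,x0:x1]
        cv2.imwrite(f"pics/c_{n}_{x0}.png",cv2.resize(cr,None,fx=8,fy=8,interpolation=cv2.INTER_CUBIC))
A=[cv2.resize(fr["pixels"][y0:y1,x0:x1],(x1*0+260,260),interpolation=cv2.INTER_CUBIC) for fr,x0,y0,x1,y1 in((T,314,218,344,248),(S,300,172,336,208),(T,382,128,434,180))]
cv2.imwrite("pics/crop1.png",np.hstack(A))
E
python3 m.py
```

```text
top tray [626.8 190.1] [316.8 126.8] long axis deg 84.06
top guide [ 610.7 -180.3] [ 85.1 255.2] long axis deg 99.79
top pin 5.0 [206.2 144.4] [635.7 285.9  36. ]
top pin 5.0 [289.6 152.8] [615.8  93.5  36. ]
scene tray [627.7 189.8] [322.8 131.2] long axis deg 84.03
scene guide [ 613.1 -180.4] [ 91.3 262.1] long axis deg 99.78
scene pin 21.0 [277.  257.6] [619.6  95.7  36. ]
scene pin 27.0 [332.1 330.9] [639.6 288.   36. ]
```

View pics/crop1.png

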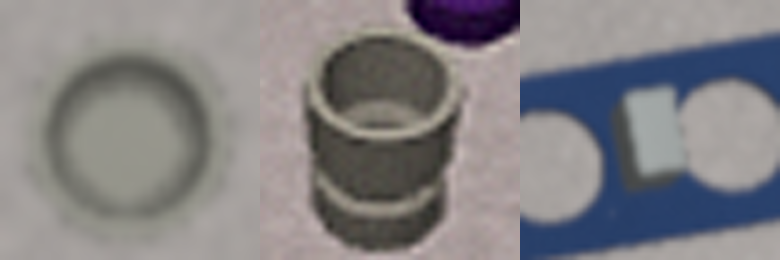

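Crops: the tall rim is centred at about (328.8,233.6) in the top view and (317.2,183.8) in the scene view. The grip top is at about (409,154) in the top view. The measured sizes agree with the given ones: guide 88x259, pins 193.4 apart. Moving now.

>>> servo_tool(series=[0,0.032,0.038,0,0,0,-0.02,0,0.064,0.076,0,0,0,-0.05,0,0.096,0.114,0,0,0,-0.08,0,0.128,0.152,0,0,0,-0.1,0,0.16,0.19,0,0,0,-0.12,0,0.192,0.228,0,0,0,-0.14,0,0.224,0.266,0,0,0,-0.16,0,0.256,0.304,0,0,0,-0.185])

```text
time_s: 0.9
tcp_pos: [492.0, -326.9, 231.2]
tool_rot: [-0.0, 0.996, 0.085, -0.0]
ft_force: [0.2, 0.1, 0.1]
grip_width: 85.3
gripper_force: 0.0
```

```bash
python3 - <<'E'
from h import *
T=np.load("pics/top0.npy",allow_pickle=True).item();S=np.load("pics/scene0.npy",allow_pickle=True).item()
print("tall",onz(T,(328.8,233.6),62),onz(S,(317.2,183.8),62),"grip",onz(T,(409,154.2),48))
E
```

```text
tall [427.48551995   4.41988988  62.        ] [429.73765751   8.43170768  62.        ] grip [ 609.64977612 -180.87697703   48.        ]
```

>>> servo_tool(series=[0,0.03,0.036,-0.02,0,0,0,0,0.06,0.072,-0.04,0,0,0,0,0.09,0.108,-0.06,0,0,0,0,0.12,0.146,-0.08,0,0,0,0,0.12,0.146,-0.08,0,0,0,0,0.12,0.146,-0.08,0,0,0,0,0.12,0.146,-0.08,0,0,0,0,0.12,0.146,-0.08,0,0,0])

```text
time_s: 1.7
tcp_pos: [610.8, -183.9, 152.2]
tool_rot: [0.0, 0.996, 0.085, 0.0]
ft_force: [0.1, -0.7, -0.4]
grip_width: 85.6
gripper_force: 0.0
```

```bash
cat >> h.py <<'E'
from scipy.spatial.transform import Rotation as Ro
def wr():
    s=observe();w=grab_frame("wrist");q=s["tool_rot"];R=Ro.from_quat([q[1],q[2],q[3],q[0]]).as_matrix()
    M=np.array(w["tool_from_camera"]);W=np.eye(4);W[:3,:3]=R;W[:3,3]=s["tcp_pos"];w["M"]=W@M;w["s"]=s;return w
def wz(w,uv,z):
    d=w["M"][:3,:3]@np.array([(uv[0]-w["cx"])/f(w),(uv[1]-w["cy"])/f(w),1]);o=w["M"][:3,3];return o+d*(z-o[2])/d[2]
E
python3 - <<'E'
from h import *
w=wr();cv2.imwrite("pics/w1.png",w["pixels"]);np.save("pics/w1.npy",w,allow_pickle=True)
print(w["s"]["tcp_pos"],w["s"]["tool_rot"],w["tool_from_camera"],w["fov_y"])
E
```

```text
[ 610.75946345 -183.88158202  152.16045997] [2.78483326e-04 9.96411360e-01 8.46410938e-02 4.56717493e-04] [[-5.59865480e-05 -9.54379416e-01 -2.98596596e-01  7.74204705e+01]
 [ 9.99999920e-01 -1.71374279e-04  3.60250392e-04  5.18597136e-01]
 [-3.94987335e-04 -2.98596552e-01  9.54379350e-01 -1.43573879e+02]
 [ 0.00000000e+00  0.00000000e+00  0.00000000e+00  1.00000000e+00]] 68.05073253788565
```

View pics/w1.png

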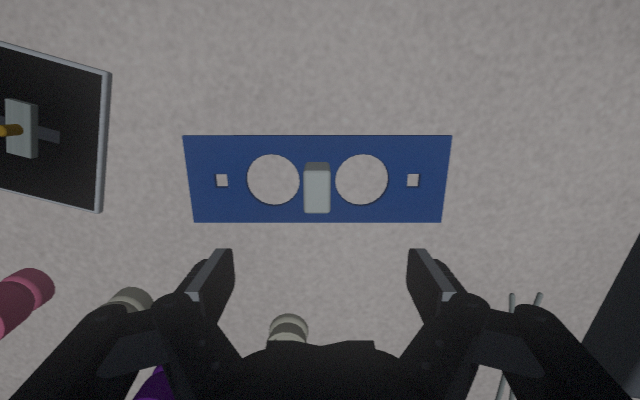

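The wrist view shows the guide almost square to the tool, with slots at about (222,181) and (413,181) and the grip top at about (317,191).

```bash
python3 - <<'E'
from h import *
w=np.load("pics/w1.npy",allow_pickle=True).item()
hsv=cv2.cvtColor(w["pixels"],cv2.COLOR_BGR2HSV);m=cv2.inRange(hsv,(100,100,20),(130,255,255));m[:120]=0;m[230:]=0;m[:,:150]=0;m[:,480:]=0
cs,h=cv2.findContours(m,cv2.RETR_CCOMP,cv2.CHAIN_APPROX_NONE)
for c,hh in zip(cs,h[0]):
    a=cv2.contourArea(c)
    if a>60:
        P=np.array([wz(w,p,6)[:2] for p in c[:,0].astype(float)],np.float32);r=cv2.minAreaRect(P);print(a,hh[3],np.round(r[0],1),np.round(r[1],1),round(r[2],2))
b=np.array([wz(w,p,48)[:2] for p in((304,170),(330,170),(330,213),(304,213))]);print(b,b.mean(0))
E
```

```text
22096.0 -1 [ 613.1 -181.1] [ 90.4 259.8] 9.7
180.0 0 [ 629.7 -275.9] [14.6 14.1] 9.69
180.0 0 [597.3 -85.9] [14.5 14.3] 9.69
1486.0 0 [ 604.9 -181.9] [56.  30.2] 9.7
2230.0 0 [ 621.5 -224.8] [54.7 54.7] 56.15
2229.5 0 [ 606.1 -137.1] [55.1 54.2] 53.1
[[ 631.00518931 -167.20903371]
 [ 634.74150322 -189.079828  ]
 [ 596.20414412 -196.0696845 ]
 [ 592.29919266 -173.18938099]] [ 613.56250733 -181.3869818 ]
```

>>> servo_tool(series=[0,0.002,0.002,-0.03,0,0,0,0,0.002,0.002,-0.06,0,0,0,0,0.002,0.002,-0.09,0,0,0,0,0.002,0.002,-0.112,0,0,0,0,0.002,0.002,-0.128,0,0,0,0,0.002,0.002,-0.134,0,0,0,0,0.002,0.002,-0.134,0,0,0,0,0.002,0.002,-0.134,0,0,0])

```text
time_s: 2.55
tcp_pos: [613.7, -181.1, 18.6]
tool_rot: [0.0, 0.996, 0.085, 0.001]
ft_force: [-0.2, -0.3, -0.1]
grip_width: 85.5
gripper_force: 0.0
```

>>> servo_tool(series=[255,0,0,0,0,0,0,255,0,0,0,0,0,0,255,0,0,0,0,0,0,255,0,0,0,0,0,0,255,0,0,0,0,0,0,255,0,0,0,0,0,0,255,0,0,0,0,0,0,255,0,0,0,0,0,0])

```text
time_s: 3.35
tcp_pos: [613.3, -180.7, 17.7]
tool_rot: [0.0, 0.996, 0.085, 0.0]
ft_force: [-1.4, 1.1, 5.2]
grip_width: 23.2
gripper_force: 60.9
```

>>> servo_tool(series=[255,0,0,0.02,0,0,0,255,0,0,0.05,0,0,0,255,0,0.01,0.09,0,0,0,255,-0.01,0.04,0.13,0,0,0,255,-0.025,0.08,0.13,0,0,-0.06,255,-0.04,0.12,0.13,0,0,-0.12,255,-0.055,0.16,0.13,0,0,-0.18,255,-0.065,0.2,0.13,0,0,-0.23])

```text
time_s: 4.15
tcp_pos: [546.8, 20.6, 146.8]
tool_rot: [0.0, 1.0, -0.031, -0.0]
ft_force: [1.3, -0.3, -3.2]
grip_width: 23.4
gripper_force: 59.8
```

>>> servo_tool(series=[255,-0.01,0.04,0,0,0,-0.02,255,-0.02,0.08,0,0,0,-0.043,255,-0.028,0.12,0,0,0,-0.043,255,-0.028,0.15,0,0,0,-0.043,255,-0.028,0.172,0,0,0,-0.043,255,-0.028,0.172,0,0,0,-0.043,255,-0.028,0.172,0,0,0,-0.043,255,-0.028,0.172,0,0,0,-0.043])

```text
time_s: 4.95
tcp_pos: [520.0, 190.6, 146.9]
tool_rot: [0.0, 0.999, -0.051, -0.0]
ft_force: [-0.8, -0.8, -2.5]
grip_width: 23.2
gripper_force: 60.0
```

```bash
python3 - <<'E'
from h import *
w=wr();cv2.imwrite("pics/w2.png",w["pixels"]);np.save("pics/w2.npy",w,allow_pickle=True)
print(w["s"])
E
```

```text
{'time_s': 4.95, 'q': array([ 3.05406403e-01, -1.13233832e-01,  1.80841281e+00, -2.24831890e-04,
        1.44709976e+00,  1.97885123e+00]), 'qvel': array([-6.16153668e-03, -3.73932251e-03, -1.30974532e-03,  5.14122189e-05,
       -1.01117552e-03,  5.22038208e-04]), 'joint_torque': array([ 1.07615959e+00, -5.34247792e+01, -6.36347508e+01,  3.91624728e-02,
       -1.75527052e-04,  5.37973639e-03]), 'tcp_pos': array([520.01749851, 190.61539883, 146.92919881]), 'tool_rot': array([ 2.24324510e-04,  9.98683848e-01, -5.12878293e-02, -2.82491485e-04]), 'ft_force': array([-0.77715797, -0.80979754, -2.50904786]), 'torque': array([ 0.02512188,  0.02494431, -0.07201676]), 'gripper_force': 59.98026430606842, 'grip_width': 23.15180550441042}
```

View pics/w2.png

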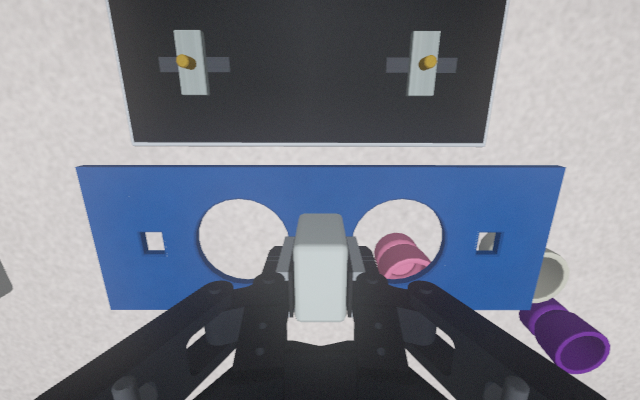

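The wrist view shows pins at about (185,62) and (429,62) on their blocks, ahead of the held guide, whose slots are at about (153,243) and (488,243).

```bash
python3 - <<'E'
from h import *
w=np.load("pics/w2.npy",allow_pickle=True).item();I=w["pixels"]
hsv=cv2.cvtColor(I,cv2.COLOR_BGR2HSV)
br=cv2.inRange(hsv,(12,120,60),(32,255,255))
top=[]
for x0,x1 in((160,215),(400,455)):
    q=np.zeros_like(br);q[45:80,x0:x1]=br[45:80,x0:x1]
    c=max(cv2.findContours(q,0,1)[0],key=cv2.contourArea);print("pin",cv2.boundingRect(c),cv2.minAreaRect(c))
    V=hsv[...,2].copy();k=((V>110)).astype(np.uint8)*255;k=cv2.bitwise_or(k,br);q=np.zeros_like(k);q[20:110,x0-5:x1+5]=k[20:110,x0-5:x1+5]
    c=max(cv2.findContours(q,0,1)[0],key=cv2.contourArea)
    P=np.array([wz(w,p,22)[:2] for p in c[:,0].astype(float)],np.float32);r=cv2.minAreaRect(P);print("block z22",np.round(r[0],1),np.round(r[1],1),r[2]);top.append(r[0])
print("mid",np.mean(top,0),np.subtract(*top),np.linalg.norm(np.subtract(*top)))
m=cv2.inRange(hsv,(100,120,20),(130,255,255));
for x0,x1 in((130,175),(465,510)):
    s=255-m[220:270,x0:x1];
    cs=cv2.findContours(s,0,1)[0];c=max(cs,key=cv2.contourArea);x,y,ww,hh=cv2.boundingRect(c);print("slot",x+x0,y+220,ww,hh)
cv2.imwrite("pics/crop2.png",np.vstack([np.hstack([cv2.resize(I[a:b,c:d],(380,280),interpolation=cv2.INTER_CUBIC) for a,b,c,d in r]) for r in([(26,103,155,260-0),(26,103,375,480)],[(215,271,115,191),(215,271,450,526)])]))
E
```

```text
pin (176, 55, 20, 14) ((185.67648315429688, 61.294124603271484), (18.91777801513672, 11.884244918823242), 14.03624439239502)
block z22 [639.6 286.8] [23.  48.9] 84.07473754882812
pin (419, 55, 17, 15) ((427.050048828125, 62.150001525878906), (11.70042610168457, 17.708751678466797), 71.56504821777344)
block z22 [619.   93.4] [22.6 49.1] 84.11853790283203
mid [629.30209351 190.11728668] [ 20.66888428 193.37223816] 194.47371356551182
slot 145 232 20 19
slot 476 232 20 19
```

View pics/crop2.png

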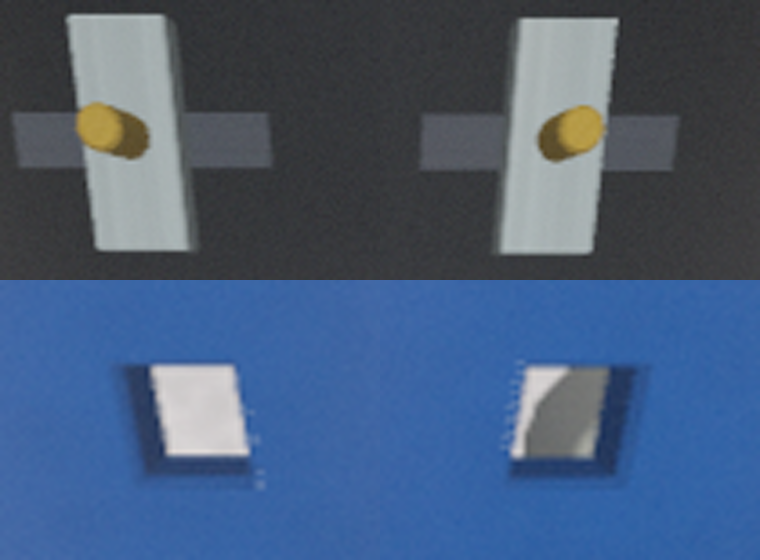

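Close-up: pin tops at about (182.4,60.9) and (430.3,61.5). The upper outlines of the slots are centred at about (153.6,243) and (488.8,243).

```bash
python3 - <<'E'
from h import *
w=np.load("pics/w2.npy",allow_pickle=True).item()
a,b=[wz(w,u,38)[:2] for u in((182.4,60.9),(430.3,61.5))]
c,d=[wz(w,u,135.2)[:2] for u in((153.6,243),(488.8,243))]
for p,q in((a,b),(c,d)):
    v=p-q;print(p,q,(p+q)/2,np.linalg.norm(v),np.degrees(np.arctan2(v[1],v[0])))
print((a+b-c-d)/2)
E
```

```text
[639.15495877 286.13475079] [618.88645576  93.35092024] [629.02070727 189.74283552] 193.84637613182386 83.9982051371499
[530.0401129  286.06111553] [510.05473038  93.23541794] [520.04742164 189.64826674] 193.85862158975164 84.08271784133179
[1.08973286e+02 9.45687791e-02]
```

>>> servo_tool(series=[255,0.03,0,0,0,0,0,255,0.06,0,0,0,0,0,255,0.09,0,-0.01,0,0,0,255,0.109,0,-0.03,0,0,0,255,0.109,0,-0.055,0,0,0,255,0.109,0,-0.075,0,0,0,255,0.109,0,-0.085,0,0,0,255,0.109,0,-0.085,0,0,0])

```text
time_s: 5.8
tcp_pos: [628.6, 190.5, 60.9]
tool_rot: [0.0, 0.999, -0.051, -0.001]
ft_force: [-0.1, -0.3, -2.3]
grip_width: 23.1
gripper_force: 60.0
```

>>> servo_tool(series=[255,0,0,0,0,0,0,255,0,0,-0.001,0,0,0,255,0,0,-0.002,0,0,0,255,0,0,-0.003,0,0,0,255,0,0,-0.004,0,0,0,255,0,0,-0.005,0,0,0,255,0,0,-0.006,0,0,0,255,0,0,-0.006,0,0,0])

```text
time_s: 6.6
tcp_pos: [629.0, 191.3, 56.1]
tool_rot: [0.0, 0.999, -0.051, -0.0]
ft_force: [0.2, 0.3, -3.3]
grip_width: 23.6
gripper_force: 60.0
```

>>> servo_tool(series=[255,0,0,-0.0005,0,0,0,255,0,0,-0.001,0,0,0,255,0,0,-0.0015,0,0,0,255,0,0,-0.002,0,0,0,255,0,0,-0.0025,0,0,0,255,0,0,-0.0025,0,0,0,255,0,0,-0.0025,0,0,0,255,0,0,-0.0025,0,0,0])

```text
time_s: 7.4
tcp_pos: [629.1, 191.3, 53.8]
tool_rot: [-0.0, 0.999, -0.051, 0.0]
ft_force: [0.0, -0.2, -2.8]
grip_width: 22.8
gripper_force: 60.0
```

>>> servo_tool(series=[255,0,0,-0.0005,0,0,0,255,0,0,-0.001,0,0,0,255,0,0,-0.0015,0,0,0,255,0,0,-0.002,0,0,0,255,0,0,-0.0025,0,0,0,255,0,0,-0.003,0,0,0,255,0,0,-0.003,0,0,0,255,0,0,-0.003,0,0,0])

```text
time_s: 8.2
tcp_pos: [629.1, 191.3, 50.8]
tool_rot: [-0.0, 0.999, -0.051, 0.0]
ft_force: [-0.2, 0.2, -4.2]
grip_width: 23.2
gripper_force: 60.0
```

>>> servo_tool(series=[255,0,0,-0.001,0,0,0,255,0,0,-0.002,0,0,0,255,0,0,-0.003,0,0,0,255,0,0,-0.004,0,0,0,255,0,0,-0.005,0,0,0,255,0,0,-0.006,0,0,0,255,0,0,-0.007,0,0,0,255,0,0,-0.008,0,0,0])

```text
time_s: 9.0
tcp_pos: [629.1, 191.3, 42.7]
tool_rot: [-0.0, 0.999, -0.051, -0.0]
ft_force: [0.1, 0.6, -3.2]
grip_width: 22.7
gripper_force: 60.0
```

>>> servo_tool(series=[255,0,0,-0.0003,0,0,0,255,0,0,-0.0006,0,0,0,255,0,0,-0.0009,0,0,0,255,0,0,-0.0012,0,0,0,255,0,0,-0.0015,0,0,0,255,0,0,-0.0015,0,0,0,255,0,0,-0.0015,0,0,0,255,0,0,-0.0015,0,0,0])

```text
time_s: 9.8
tcp_pos: [629.2, 191.2, 41.3]
tool_rot: [0.0, 0.999, -0.051, 0.0]
ft_force: [0.7, 0.1, -3.6]
grip_width: 23.3
gripper_force: 60.0
```

>>> servo_tool(series=[255,0,0,-0.0002,0,0,0,255,0,0,-0.0004,0,0,0,255,0,0,-0.0006,0,0,0,255,0,0,-0.0008,0,0,0,255,0,0,-0.001,0,0,0,255,0,0,-0.0012,0,0,0,255,0,0,-0.0012,0,0,0,255,0,0,-0.0012,0,0,0])

```text
time_s: 10.6
tcp_pos: [629.1, 191.3, 40.1]
tool_rot: [-0.0, 0.999, -0.051, -0.0]
ft_force: [0.1, 0.0, -2.9]
grip_width: 23.4
gripper_force: 60.0
```

>>> servo_tool(series=[255,0,0,-0.0002,0,0,0,255,0,0,-0.0004,0,0,0,255,0,0,-0.0006,0,0,0,255,0,0,-0.0008,0,0,0,255,0,0,-0.0008,0,0,0,255,0,0,-0.0008,0,0,0,255,0,0,-0.0008,0,0,0,255,0,0,-0.0008,0,0,0])

```text
time_s: 11.4
tcp_pos: [629.2, 191.3, 39.7]
tool_rot: [-0.0, 0.999, -0.051, 0.0]
ft_force: [-4.6, -0.9, 5.5]
grip_width: 23.0
gripper_force: 61.0
```

Contact at the home height, with about 8 N. Releasing and retreating.

>>> servo_tool(series=[0,0,0,0,0,0,0,0,0,0,0,0,0,0,0,0,0,0,0,0,0,0,0,0,0,0,0,0,0,0,0,0,0,0,0,0,0,0,0,0,0,0,0,0,0,0,0,0,0,0,0,0,0,0,0,0])

```text
time_s: 12.2
tcp_pos: [629.1, 191.3, 39.3]
tool_rot: [-0.0, 0.999, -0.051, -0.0]
ft_force: [0.4, -0.5, -0.6]
grip_width: 85.5
gripper_force: 0.0
```

>>> servo_tool(series=[0,0,0,0.02,0,0,0,0,0,0,0.05,0,0,0,0,0,0,0.09,0,0,0,0,0,0,0.12,0,0,0,0,-0.02,-0.02,0.14,0,0,0,0,-0.04,-0.04,0.15,0,0,0,0,-0.04,-0.04,0.15,0,0,0,0,-0.04,-0.04,0.15,0,0,0])

```text
time_s: 13.0
tcp_pos: [589.1, 151.1, 189.7]
tool_rot: [-0.0, 0.999, -0.051, 0.0]
ft_force: [0.1, -0.5, 0.3]
grip_width: 85.7
gripper_force: 0.0
```

```bash
python3 - <<'E'
from h import *
w=wr();cv2.imwrite("pics/w3.png",w["pixels"]);np.save("pics/w3.npy",w,allow_pickle=True);s=w["s"];print(s["tcp_pos"],s["tool_rot"])
hsv=cv2.cvtColor(w["pixels"],cv2.COLOR_BGR2HSV);m=cv2.inRange(hsv,(100,100,20),(130,255,255))
cs,h=cv2.findContours(m,cv2.RETR_CCOMP,cv2.CHAIN_APPROX_NONE)
for c,hh in zip(cs,h[0]):
    a=cv2.contourArea(c)
    if a>60:
        P=np.array([wz(w,p,28)[:2] for p in c[:,0].astype(float)],np.float32);r=cv2.minAreaRect(P);print(a,hh[3],np.round(r[0],1),np.round(r[1],1),round(r[2],2))
E
```

```text
[589.11205671 151.07319726 189.73127732] [-1.63736232e-04  9.98680017e-01 -5.13611826e-02  4.74951000e-04]
22380.5 -1 [628.9 191. ] [261.7  89.7] 84.11
197.5 43 [619.2  93.9] [16.4 15.3] 84.1
199.0 43 [639.9 288.7] [17.4 14.3] 84.11
2136.5 43 [624.8 146.5] [53.  53.6] 40.03
3517.0 43 [630.7 219.6] [84.2 54.1] 77.57
```

View pics/w3.png

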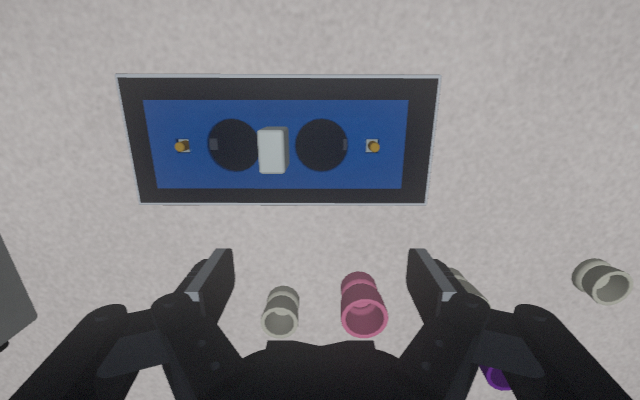

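The guide lies home: both pins show through their slots at about (182,146) and (373,146), and the plate is centred at (628.9,191.0) with yaw 84.1°. Next is the tall crucible, turning the tool 90° so the fingers clear the grip at placing.

>>> servo_tool(series=[0,-0.02,-0.018,0,0,0,0.14,0,-0.04,-0.036,0,0,0,0.28,0,-0.06,-0.054,0,0,0,0.42,0,-0.08,-0.072,0,0,0,0.56,0,-0.1,-0.09,0,0,0,0.7,0,-0.12,-0.108,0,0,0,0.84,0,-0.14,-0.126,0,0,0,0.98,0,-0.16,-0.145,0,0,0,1.12])

```text
time_s: 13.85
tcp_pos: [428.6, 6.1, 188.7]
tool_rot: [-0.0, 0.872, 0.49, -0.0]
ft_force: [-0.1, -0.7, 0.2]
grip_width: 85.2
gripper_force: 0.0
```

>>> servo_tool(series=[0,0,0,0,0,0,0.14,0,0,0,0,0,0,0.28,0,0,0,0,0,0,0.42,0,0,0,0,0,0,0.451,0,0,0,0,0,0,0.451,0,0,0,0,0,0,0.451,0,0,0,0,0,0,0.451,0,0,0,0,0,0,0.451])

```text
time_s: 14.65
tcp_pos: [429.2, 6.3, 189.2]
tool_rot: [-0.0, 0.742, 0.67, -0.0]
ft_force: [-0.4, -0.1, 0.3]
grip_width: 85.5
gripper_force: 0.0
```

```bash
python3 - <<'E'
from h import *
w=wr();cv2.imwrite("pics/w4.png",w["pixels"]);np.save("pics/w4.npy",w,allow_pickle=True);s=w["s"];print(s["tcp_pos"],s["tool_rot"],s["q"])
E
```

```text
[429.19371059   6.34635724 189.20403399] [-7.68458975e-05  7.42401989e-01  6.69954682e-01 -7.03828330e-05] [-4.46637243e-02 -4.31876245e-01  1.99427349e+00  1.05117685e-05
  1.57940356e+00  5.78371958e-02]
```

View pics/w4.png

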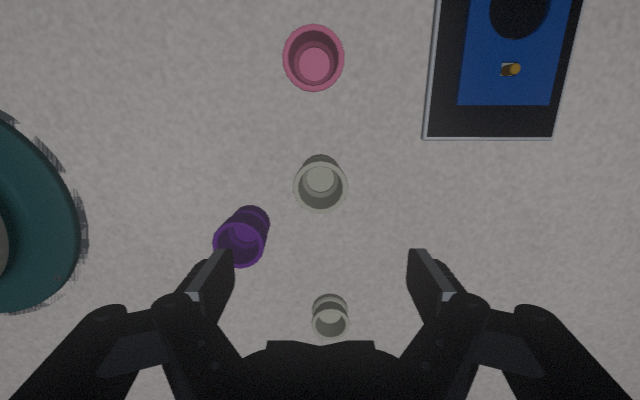

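The wrist view shows the tall crucible's rim centred at about (320.5,186), 293 to 348 wide. The purple decoy's rim is at about (241,243), and the low crucible is at about (330,318).

```bash
python3 - <<'E'
from h import *
w=np.load("pics/w4.npy",allow_pickle=True).item()
for u,z in(((320.5,186),62),((293,186),62),((348,186),62),((320.5,213),62),((241,243),62),((320,180),2),((320.5,160),62),((330,322),32)): print(u,z,np.round(wz(w,u,z),1))
I=w["pixels"][140:225,280:362];cv2.imwrite("pics/crop3.png",cv2.resize(I,None,fx=7,fy=7,interpolation=cv2.INTER_CUBIC))
E
```

```text
(320.5, 186) 62 [430.9   6.9  62. ]
(293, 186) 62 [404.9   9.5  62. ]
(348, 186) 62 [456.8   4.2  62. ]
(320.5, 213) 62 [428.1 -20.3  62. ]
(241, 243) 62 [345.  -44.3  62. ]
(320, 180) 2 [429.4  -2.5   2. ]
(320.5, 160) 62 [433.4  31.6  62. ]
(330, 322) 32 [ 424.  -174.8   32. ]
```

View pics/crop3.png

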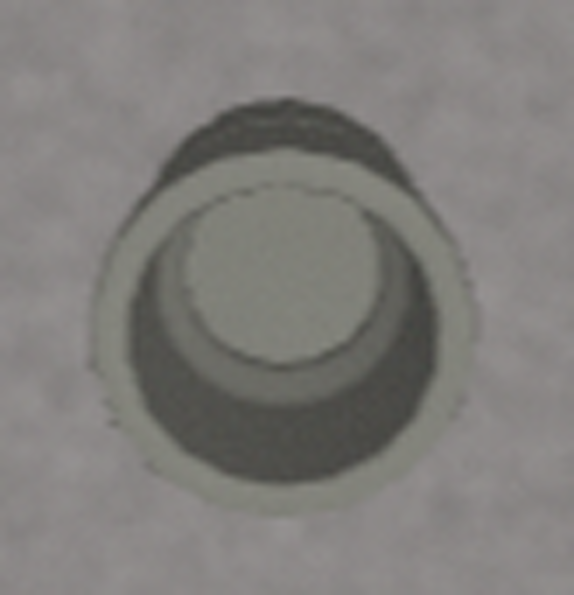

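>>> servo_tool(series=[0,0.0015,-0.001,-0.03,0,0,0,0,0.0015,-0.001,-0.065,0,0,0,0,0.0015,-0.001,-0.1,0,0,0,0,0.0015,-0.001,-0.13,0,0,0,0,0.0015,-0.001,-0.155,0,0,0,0,0.0015,-0.001,-0.169,0,0,0,0,0.0015,-0.001,-0.169,0,0,0,0,0.0015,-0.001,-0.169,0,0,0])

```text
time_s: 15.5
tcp_pos: [431.1, 5.3, 21.2]
tool_rot: [0.0, 0.742, 0.67, 0.0]
ft_force: [0.8, -0.3, 1.0]
grip_width: 85.2
gripper_force: 0.0
```

>>> servo_tool(series=[255,0,0,0,0,0,0,255,0,0,0,0,0,0,255,0,0,0,0,0,0,255,0,0,0,0,0,0,255,0,0,0,0,0,0,255,0,0,0,0,0,0,255,0,0,0,0,0,0,255,0,0,0,0,0,0])

```text
time_s: 16.3
tcp_pos: [431.1, 5.3, 21.8]
tool_rot: [0.0, 0.742, 0.67, 0.0]
ft_force: [-6.1, 1.1, 12.6]
grip_width: 50.8
gripper_force: 59.4
```

>>> servo_tool(series=[255,0,0,0.01,0,0,0,255,0,0,0.03,0,0,0,255,0,0,0.06,0,0,0,255,0,0,0.1,0,0,0,255,0.02,0.015,0.13,0,0,0,255,0.045,0.035,0.13,0,0,0,255,0.075,0.056,0.13,0,0,0,255,0.105,0.08,0.13,0,0,0])

```text
time_s: 17.1
tcp_pos: [536.8, 86.1, 151.5]
tool_rot: [0.001, 0.742, 0.67, 0.001]
ft_force: [0.1, -0.4, -0.8]
grip_width: 50.6
gripper_force: 62.2
```

>>> servo_tool(series=[255,0.03,0.022,0,0,0,0,255,0.06,0.042,0,0,0,0,255,0.08,0.055,0,0,0,0,255,0.088,0.061,0,0,0,0,255,0.088,0.061,0,0,0,0,255,0.088,0.061,0,0,0,0,255,0.088,0.061,0,0,0,0,255,0.088,0.061,0,0,0,0])

```text
time_s: 17.9
tcp_pos: [623.2, 145.7, 150.8]
tool_rot: [0.0, 0.742, 0.67, 0.0]
ft_force: [-0.2, -0.2, -0.9]
grip_width: 50.6
gripper_force: 62.3
```

```bash
python3 - <<'E'
from h import *
w=wr();cv2.imwrite("pics/w5.png",w["pixels"]);np.save("pics/w5.npy",w,allow_pickle=True);s=w["s"];print(s["tcp_pos"],s["tool_rot"],s["ft_force"])
E
```

```text
[623.15068918 145.72578558 150.7893123 ] [1.66115725e-04 7.42398255e-01 6.69958777e-01 2.01437668e-04] [-0.21607511 -0.24920025 -0.88415772]
```

View pics/w5.png

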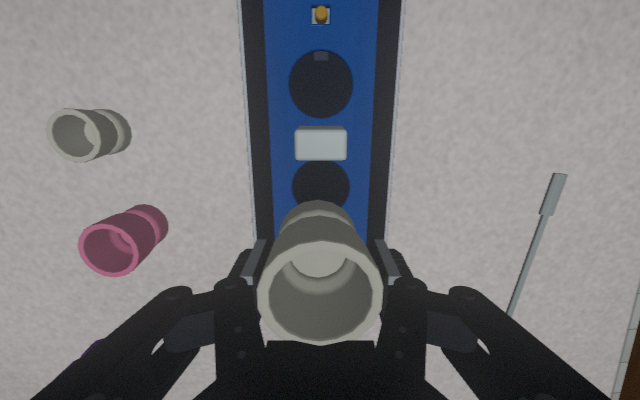

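The crucible is held upright, its rim spanning x 257 to 382 with the lower edge near y = 345. The target opening is just above it in the picture, at about (320,187).

```bash
python3 - <<'E'
from h import *
w=np.load("pics/w5.npy",allow_pickle=True).item()
for u,z in(((257,286),191.2),((382,286),191.2),((319.5,345),191.2),((320.5,187),28),((320.5,83),28),((320.5,83),22)): print(u,z,np.round(wz(w,u,z),1))
I=w["pixels"];hsv=cv2.cvtColor(I,cv2.COLOR_BGR2HSV);m=cv2.inRange(hsv,(100,100,20),(130,255,255))
cs,h=cv2.findContours(m,cv2.RETR_CCOMP,cv2.CHAIN_APPROX_NONE)
for c,hh in zip(cs,h[0]):
    if cv2.contourArea(c)>300:
        P=np.array([wz(w,p,28)[:2] for p in c[:,0].astype(float)],np.float32);r=cv2.minAreaRect(P);print(hh[3],np.round(r[0],1),np.round(r[1],1),round(r[2],2))
E
```

```text
(257, 286) 191.2 [599.8 153.5 191.2]
(382, 286) 191.2 [649.9 148.4 191.2]
(319.5, 345) 191.2 [621.8 121.5 191.2]
(320.5, 187) 28 [625.  146.5  28. ]
(320.5, 83) 28 [634.2 237.   28. ]
(320.5, 83) 22 [634.3 237.3  22. ]
-1 [629.5 193.3] [209.3  91.2] 84.12
105 [633.8 235.7] [53.8 53.2] 38.55
105 [639.4 287.8] [13.9 15.1] 84.12
```

>>> servo_tool(series=[255,0.001,-0.0005,-0.02,0,0,0,255,0.001,-0.0005,-0.05,0,0,0,255,0.001,-0.0005,-0.075,0,0,0,255,0.001,-0.0005,-0.09,0,0,0,255,0.001,-0.0005,-0.095,0,0,0,255,0.001,-0.0005,-0.098,0,0,0,255,0.001,-0.0005,-0.098,0,0,0,255,0.001,-0.0005,-0.098,0,0,0])

```text
time_s: 18.75
tcp_pos: [625.1, 145.9, 53.5]
tool_rot: [0.0, 0.742, 0.67, 0.001]
ft_force: [0.2, -0.1, 0.2]
grip_width: 50.9
gripper_force: 62.3
```

>>> servo_tool(series=[255,0,0,-0.002,0,0,0,255,0,0,-0.004,0,0,0,255,0,0,-0.006,0,0,0,255,0,0,-0.008,0,0,0,255,0,0,-0.01,0,0,0,255,0,0,-0.012,0,0,0,255,0,0,-0.013,0,0,0,255,0,0,-0.013,0,0,0])

```text
time_s: 19.55
tcp_pos: [624.5, 145.8, 39.1]
tool_rot: [-0.0, 0.742, 0.67, -0.0]
ft_force: [-1.2, -0.4, 0.0]
grip_width: 50.6
gripper_force: 62.3
```

No contact on the way in; the foot is inside the opening, about 3–4 mm above the tray.

>>> servo_tool(series=[255,0,0,-0.0005,0,0,0,255,0,0,-0.001,0,0,0,255,0,0,-0.0015,0,0,0,255,0,0,-0.002,0,0,0,255,0,0,-0.0025,0,0,0,255,0,0,-0.0025,0,0,0,255,0,0,-0.0025,0,0,0,255,0,0,-0.0025,0,0,0])

```text
time_s: 20.35
tcp_pos: [624.6, 145.8, 36.8]
tool_rot: [-0.0, 0.742, 0.67, -0.0]
ft_force: [-0.7, 0.7, -0.0]
grip_width: 50.7
gripper_force: 62.3
```

>>> servo_tool(series=[255,0,0,-0.0003,0,0,0,255,0,0,-0.0006,0,0,0,255,0,0,-0.0009,0,0,0,255,0,0,-0.0012,0,0,0,255,0,0,-0.0012,0,0,0,255,0,0,-0.0012,0,0,0,255,0,0,-0.0012,0,0,0,255,0,0,-0.0012,0,0,0])

```text
time_s: 21.15
tcp_pos: [624.7, 145.8, 35.9]
tool_rot: [0.0, 0.742, 0.67, 0.0]
ft_force: [-1.7, 0.6, 5.4]
grip_width: 50.7
gripper_force: 62.4
```

Touched down (about 5 N). Releasing, then lifting straight up.

>>> servo_tool(series=[0,0,0,0,0,0,0,0,0,0,0,0,0,0,0,0,0,0,0,0,0,0,0,0,0,0,0,0,0,0,0,0,0,0,0,0,0,0,0,0,0,0,0,0,0,0,0,0,0,0,0,0,0,0,0,0])

```text
time_s: 21.95
tcp_pos: [624.6, 145.8, 35.6]
tool_rot: [-0.0, 0.742, 0.67, -0.0]
ft_force: [0.3, -1.2, 0.3]
grip_width: 85.4
gripper_force: 0.0
```

>>> servo_tool(series=[0,0,0,0.02,0,0,0,0,0,0,0.05,0,0,0,0,0,0,0.09,0,0,0,0,0,0,0.13,0,0,0,0,0,-0.03,0.15,0,0,0,0,0,-0.06,0.16,0,0,0,0,0,-0.06,0.16,0,0,0,0,0,-0.06,0.16,0,0,0])

```text
time_s: 22.75
tcp_pos: [624.6, 85.4, 195.7]
tool_rot: [0.0, 0.743, 0.67, 0.0]
ft_force: [0.2, 1.2, -0.4]
grip_width: 85.4
gripper_force: 0.0
```

```bash
python3 - <<'E'
from h import *
w=wr();S=grab_frame("scene");cv2.imwrite("pics/end.png",np.vstack([cv2.resize(w["pixels"],(480,300)),cv2.resize(S["pixels"][130:400,140:460],(480,300))][:2]))
np.save("pics/w6.npy",w,allow_pickle=True)
E
```

```text
(no output)
```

View pics/end.png

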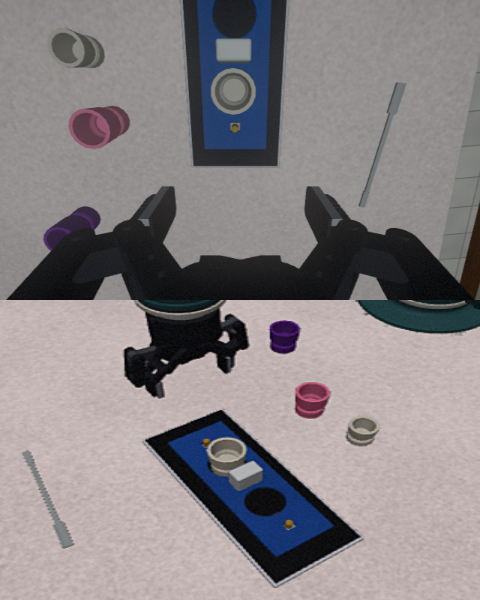

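The tall crucible stands upright in an opening, with its rim at about (233,91) in the upper picture. The guide lies flat on both pins, and the arm is clear.

```bash
python3 - <<'E'
from h import *
w=np.load("pics/w6.npy",allow_pickle=True).item();print(wz(w,(310.7,122),76))
print(close_job())
E
```

```text
[624.07534058 145.97581069  76.        ]
the job is handed in; nothing more can be done
None
```

The job is handed in, verdict not shown: the guide is flat and home on both pins and released, the tall crucible stands upright about 1 mm from an opening's centre, and the two shorter crucibles were not touched.

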